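Fit the T-handle on the tile press

TASK

Put the loose T-handle on the small screw press: set its square bore over the square end of the upright screw, pushed fully down until the hub sits level on the round collar, and let go of it. Leave the unfired bowl and the unfired cup standing where they are.

Things in the scene. Friction and masses are not known exactly. Their poses are not given: they have to be found in the camera images.
- handle_center (a point): Loose steel T-handle, 0.4 kg, upright on the bench, z up; the point is its hub's centre, 23 mm above the underside. Hub 44 x 44 mm, 46 high; square through-bore 23 x 23 along z, sides parallel to the hub's. Arms 14 mm thick leave the +x and -x sides 16 mm above the underside, ending in 26 mm black balls 90 mm from the axis. The +y and -y sides are bare flats, free to grip.
- shaft_shoulder (a point): Centre of the upper face of the collar (44 mm across) on the press's screw, 163 mm above the bench: the hub's underside rests here when home. z up along the screw; x and y square to the flats of the screw's square end, 20 x 20 mm, standing 35 mm above the collar (last 5 mm taper to 11 x 11). The handle may go on in any of the four ways round. The screw turns about z only against strong friction (0.6 N m).
- press: Grey screw press, fixed to the bench, on its left or right half (the handle on the other); origin under the centre of its foot, directly below the screw; z up. Foot 130 (x) x 160 (y) mm, 18 high; posts at y = +-60 mm; crosshead 60 x 160 mm, 76 wide at the middle, its top 155 mm above the bench.
- bowl_center (a point): Unfired clay bowl, 84 mm across the rim, 60 mm high, standing on the bench; the point lies on its axis half-way up, z up. To be left alone.
- cup_center (a point): Unfired clay cup, 60 mm across, 70 mm high, standing on the bench; the point lies on its axis half-way up, z up. To be left alone.
Not all that is in view belongs to the job. Of the things shaped like the part that bears handle_center, the dark steel one is meant.

How it is judged:
By the outcome, as a careful person would: the job done as asked, in the order asked, and still so for the second after the job is handed in, with the robot touching nothing.
It also fails if it takes over 51 s, if anything falls off the work surface, if the arm or the gripper's body presses on something with over 40 N, if the wrist force passes 120 N, or if a joint passes its speed limit or range.

ROBOT

A 6-joint arm with a two-finger parallel gripper is mounted at the origin on the work surface. World frame = base frame: x ahead of the robot, y to its left, z up, the work surface at z = 0. Lengths are in m, angles in rad, forces in N, time in s.
With the tool pointing down it reaches from about 0.35 to 0.775 m from the base axis. Payload 5.5 kg.
Tool frame: the origin (TCP) lies on the centre line of the jaws, within the pads' length; the fingertips stand 11 mm ahead of it and the grasp point (between the pads) lies 8 mm behind it (env.tip_extent is the distance from the TCP to the fingertips, in m); z points along the fingers, y is the line along which they close (so a half turn about z gives the same grasp; the last joint's range is limited). The gripper opens to 85 mm and grips with 20 to 120 N. Pads are 22 mm wide; open, the fingers measure 114 mm over their backs; the gripper's body (76 mm by 85 mm) begins 54 mm behind the grasp point. The pads swing forward as they close: fully open they stand 13 mm farther back than shut.
Start: joints at [-1.271, 0.313, 0.046, 1.304, 0, 1.431], TCP at [0.245, -0.52, 0.242] pointing down, gripper open.
Joint ranges: [-2.76, 2.76], [-0.86, 1.69], [-1.03, 1.26], [-2.2, 2.34], [-1.47, 1.5], [-3.14, 3.14]. Speed limits (rad/s): [2.57, 2.57, 3.14, 3.14, 3.14, 3.14].

INTERFACE

Orientations are given as a unit quaternion [w, x, y, z].
In Python, from workcell import env gives the robot as it stands.
- The arm moves only by the shell command python3 -m jog 'ROWS' [FORCE]. ROWS is JSON, a list of rows, each a list of 5 numbers: the gripper's target within -1 to 1 (shut at 1, half-way at 0, fully open at -1), then the shift along the tool's x, y, z in m, then the turn about the tool's z in degrees. In form: [[fingers, tx, ty, tz, turn], ...]. A call has 1 to 5 rows; each row shifts and turns the commanded pose from where the row before left it, along the tool's axes as they then stand; what a row does not reach is not made up. A row lasts 1/12 s, in which the tool goes at most 41.7 mm and 7.16 degrees, less where a joint would pass 70% of its speed; a pose out of reach is approached as far as the arm can. A call is refused whole if a number of a shift passes 0.0417 or a number of a turn 7.16, either way. A call with a gripper value outside its range is refused whole. The fingers move at their own pace and stop on an object; FORCE is the grip in N (left out, the last holds). Time passes only in rows, so rows that do not move let the fingers close. It gives the time, the measured TCP pose, the force, the opening and the grip force at its end, in the units of the state.
- env.get_state(): the state, without advancing time (a new reading comes with each control period).
- env.read_camera(name): name is "scene" or "side" or "wrist"; returns a dict with "img" (384x512x3 uint8, red, green, blue), "fov_y" (degrees; the focal length in pixels is half the picture's height over the tangent of half this angle, whatever the lens; pixels are square), "cx", "cy" (the principal point, pixels), "D" ([k1, k2, p1, p2, k3] as OpenCV has them; the pictures are not rectified), "T" (4x4, takes a point from camera to world coordinates). Camera axes: x right, y up, looking along -z (the intrinsics and any distortion apply to the point x, -y, -z); pixel columns grow to the right and rows downward; lengths in m; the calibration is good to about 2 mm. A picture is of the moment at which its call begins. There is no depth.
- env.hand_in(): hands the job in; it is judged then, once.
The state is a dict: "clock": time; "joint_pos": joint angles; "qvel": joint speeds; "tau": joint torques, N m; "tcp_pos": TCP position; "orientation": TCP orientation; "wrist_force": force on the tool from outside, world axes, zero at the start; "ft_torque": the same for the moment, N m; "finger_gap": finger opening in m; "grip_force": force on a finger pad.
Only numpy, scipy, OpenCV 4.12 (cv2) and the standard library are available. Lean on these libraries where they do the work, as an engineer would, in place of code of your own. Each camera call takes 0.05 s, during which the arm holds its last target. There are 200 camera calls.

## Working session

There is one attempt and no reset: what is moved stays moved. The work goes in short steps, Python scripts to look and compute and a shell command to move; the robot and the scene stay as the last step left them, time stands still between calls to the robot, and variables do not carry over. Pictures are saved under pics/ and viewed, at most 10 in all, crops included, and the job is handed in when it is done.

```bash
mkdir -p pics
cat > h.py <<'E'
import numpy as np,cv2
from workcell import env
def K(c):
    f=c["img"].shape[0]/2/np.tan(np.radians(c["fov_y"])/2)
    return np.array([[f,0,c["cx"]],[0,f,c["cy"]],[0,0,1.]])
def ray(c,uv):
    p=cv2.undistortPoints(np.array([[uv]],float),K(c),np.array(c["D"],float))[0,0]
    T=np.array(c["T"]); d=T[:3,:3]@np.array([p[0],-p[1],-1.]); return T[:3,3],d
def onz(c,uv,z):
    o,d=ray(c,uv); return o+d*(z-o[2])/d[2]
def proj(c,P):
    T=np.array(c["T"]); q=(np.array(P)-T[:3,3])@T[:3,:3]; q=q*[1,-1,-1]
    return cv2.projectPoints(q.reshape(-1,1,3),np.zeros(3),np.zeros(3),K(c),np.array(c["D"],float))[0].reshape(-1,2)
def save(c,n): cv2.imwrite("pics/"+n,c["img"][:,:,::-1])
E
python3 - <<'E'
from h import *
import pickle
cs={}
for n in("scene","side","wrist"):
    cs[n]=env.read_camera(n); print(n,np.round(cs[n]["T"],3).tolist(),cs[n]["fov_y"],cs[n]["D"])
pickle.dump(cs,open("c0.pkl","wb"))
save(cs["scene"],"scene0.png");save(cs["side"],"side0.png")
print(env.get_state())
E
```

```text
scene [[-0.216, -0.825, 0.523, 1.013], [0.976, -0.174, 0.129, 0.178], [-0.016, 0.538, 0.843, 0.978], [0.0, 0.0, 0.0, 1.0]] 42.7036219110763 [-0.1626254  0.         0.         0.         0.       ]
side [[0.984, 0.115, -0.139, 0.351], [-0.18, 0.554, -0.813, -0.731], [-0.016, 0.824, 0.566, 0.628], [0.0, 0.0, 0.0, 1.0]] 51.46091456825789 [-0.11530426  0.          0.          0.          0.        ]
wrist [[0.426, 0.862, 0.276, 0.314], [-0.905, 0.406, 0.128, -0.488], [-0.002, -0.304, 0.953, 0.373], [0.0, 0.0, 0.0, 1.0]] 60.18080674998756 [-0.09179484  0.          0.          0.          0.        ]
{'clock': 0.15, 'joint_pos': array([-1.27059735e+00,  3.13829579e-01,  4.52525392e-02,  1.30361141e+00,
       -1.85029680e-06,  1.43117185e+00]), 'qvel': array([-0.00130009, -0.00368368,  0.00205807,  0.00164283, -0.00140227,
       -0.00029501]), 'tau': array([ 2.37775363e-03, -4.81068242e+01,  2.98813319e+01,  1.39106100e-02,
        3.92826712e-05, -2.20720594e-06]), 'tcp_pos': array([ 0.24469206, -0.51993252,  0.24161791]), 'orientation': array([-6.93745814e-04,  9.75916473e-01,  2.18143422e-01, -5.67470703e-05]), 'wrist_force': array([-0.69864352,  0.12092174, -0.21809072]), 'ft_torque': array([-0.06775101, -0.01328536, -0.03601669]), 'grip_force': 0.0, 'finger_gap': 0.08522516033683325}
```

View pics/scene0.png

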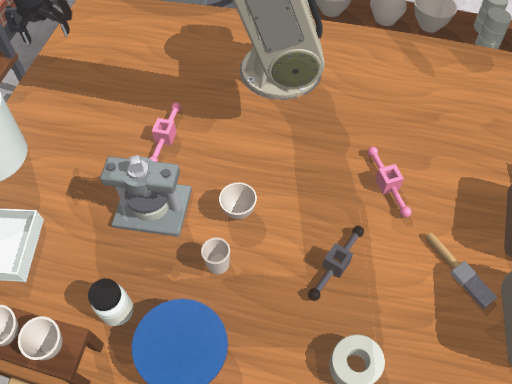

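View pics/side0.png

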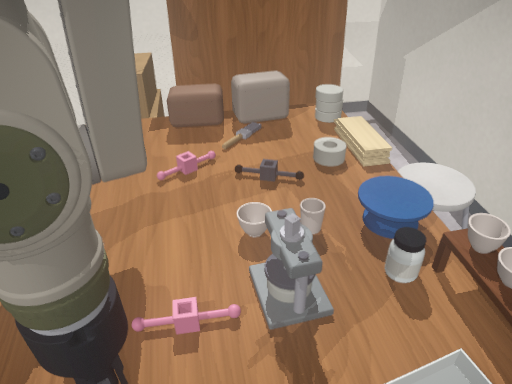

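The scene view shows the dark handle's hub at (338,260), with balls at (359,231) and (314,295). The press screw top is near (138,167), the bowl at (238,200) and the cup at (216,255). In the side view the handle is at (268,170) and the screw top at (293,225). I'll zoom in on these.

Run:
```python
from h import *
import pickle
cs=pickle.load(open("c0.pkl","rb"))
def crop(n,x,y,w,h,W=400,H=300): return cv2.resize(cs[n]["img"][y:y+h,x:x+w],(W,H),interpolation=cv2.INTER_CUBIC)
a=crop("scene",90,140,80,60);b=crop("side",255,195,80,60);c=crop("scene",298,220,80,60*1);d=crop("side",228,140,80,60)
cv2.imwrite("pics/z0.png",np.vstack([np.hstack([a,b]),np.hstack([c,d])])[:,:,::-1])
for n,(x0,x1,y0,y1) in {"scene":(300,375,220,305),"side":(230,308,155,190)}.items():
    im=cs[n]["img"][y0:y1,x0:x1].astype(int)
    m=((im.max(2)<55)).astype(np.uint8)
    k,_,st,ce=cv2.connectedComponentsWithStats(m)
    for i in range(1,k):
        if st[i,4]>15: 
            uv=ce[i]+[x0,y0]; print(n,st[i],uv,onz(cs[n],uv,.016))
```

```text
(no output)
```

View pics/z0.png

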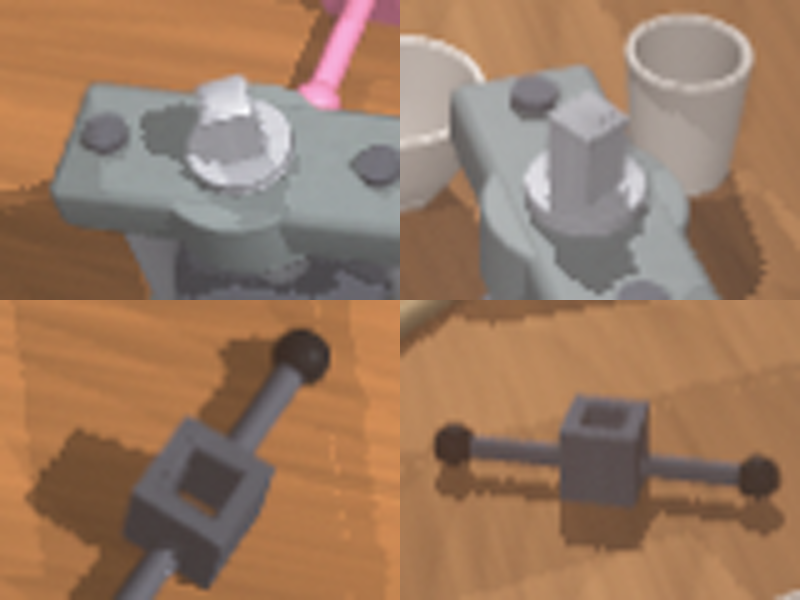

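The zoom (5x) gives these full-image positions:
- **Scene:** collar centre about (138,168.5) and bore top about (339.6,255.6).
- **Side:** collar about (292,232), shaft top corners (549,122), (590,142), (628,117) in the tile, and bore about (268.6,163).

Run:
```python
from h import *
import pickle
cs=pickle.load(open("c0.pkl","rb"));S,D=cs["scene"],cs["side"]
r=lambda v:np.round(v,4)
for n,c,L in (("scene",S,[(358.2,231.2),(314.5,294.5)]),("side",D,[(238.6,168.8),(299.6,175.4)])):
    p=[onz(c,u,.016) for u in L]; d=p[1]-p[0]; print(n,"balls",r(p),"mid",r((p[0]+p[1])/2),"len",np.linalg.norm(d),"yaw",np.degrees(np.arctan2(d[1],d[0])))
print("bore",r(onz(S,(339.6,255.6),.046)),r(onz(D,(268.6,163),.046)))
print("collar",r(onz(S,(137.9,168),.163)),r(onz(D,(292,232),.163)))
c=[onz(D,(x/5+255-80,y/5+195),.193) for x,y in((549,122),(590,142),(628,117))]
for a,b in((0,1),(1,2)):
    d=c[b]-c[a];print("shaft edge",np.linalg.norm(d),np.degrees(np.arctan2(d[1],d[0])))
print("diag mid",r((c[0]+c[2])/2))
T=np.array(S["T"]);
print("bowl",r(onz(S,(238,196),.06)),"cup",r(onz(S,(215.5,249),.07)))
s=env.get_state();print(s["orientation"])
```

```text
scene balls [[0.4804 0.2707 0.016 ]
 [0.6454 0.1994 0.016 ]] mid [0.5629 0.2351 0.016 ] len 0.17977738912156735 yaw -23.37557078607409
side balls [[0.4755 0.2658 0.016 ]
 [0.6412 0.194  0.016 ]] mid [0.5584 0.2299 0.016 ] len 0.1806306668504517 yaw -23.406396532273668
bore [0.562  0.2362 0.046 ] [0.5582 0.2307 0.046 ]
collar [ 0.5101 -0.2002  0.163 ] [ 0.507  -0.2074  0.163 ]
shaft edge 0.017516676088862877 -50.46378977031358
shaft edge 0.019655025337872434 32.73964402817822
diag mid [ 0.5071 -0.2075  0.193 ]
bowl [ 0.4723 -0.0025  0.06  ] cup [ 0.6115 -0.0154  0.07  ]
[-6.93745814e-04  9.75916473e-01  2.18143422e-01 -5.67470703e-05]
```

```bash
python3 -m jog '[[-1,0,0,-0.02,-7],[-1,0,0,-0.02,-7],[-1,0,0,-0.02,-7],[-1,0,0,0,-7],[-1,0,0,0,-7]]'
python3 -m jog '[[-1,0,0,0,-7],[-1,0,0,0,-7],[-1,0,0,0,-7],[-1,0,0,0,-7],[-1,0,0,0,-7]]'
python3 -m jog '[[-1,0,0,0,-7],[-1,0,0,0,-7],[-1,0,0,0,-7],[-1,0,0,0,-7],[-1,0,0,0,-7]]'
python3 -m jog '[[-1,0,0,0,-7],[-1,0,0,0,-7],[-1,0,0,0,-7],[-1,0,0,0,-5.4],[-1,0,0,0,0]]'
python3 -m jog '[[-1,-0.0177,0.0355,0,0],[-1,-0.0177,0.0355,0,0],[-1,-0.0177,0.0355,0,0],[-1,-0.0177,0.0355,0,0],[-1,-0.0177,0.0355,0,0]]'
python3 -m jog '[[-1,-0.0177,0.0355,0,0],[-1,-0.0177,0.0355,0,0],[-1,-0.0177,0.0355,0,0],[-1,-0.0177,0.0355,0,0],[-1,-0.0177,0.0355,0,0]]'
python3 -m jog '[[-1,0,0.04,0,0],[-1,0,0,0,0],[-1,0,0,0,0]]'
python3 - <<'E'
from h import *
import pickle
c=env.read_camera("wrist");pickle.dump(c,open("w1.pkl","wb"))
print(proj(c,[[.5085,-.204,.163],[.5085,-.204,.198]]))
cv2.imwrite("pics/w1.png",cv2.resize(c["img"],(768,576),interpolation=cv2.INTER_CUBIC)[:,:,::-1])
E
```

```text
clock: 0.57
tcp_pos: [0.245, -0.5209, 0.3037]
orientation: [0.001, 0.864, 0.504, -0.0]
wrist_force: [-0.1, -0.8, 0.0]
finger_gap: 0.0858
grip_force: 0.0
clock: 0.98
tcp_pos: [0.2448, -0.5202, 0.3019]
orientation: [-0.0, 0.672, 0.74, 0.0]
wrist_force: [0.2, 0.5, 0.3]
finger_gap: 0.0853
grip_force: 0.0
clock: 1.4
tcp_pos: [0.2448, -0.5201, 0.3019]
orientation: [-0.0, 0.418, 0.908, 0.0]
wrist_force: [0.1, 0.6, -0.1]
finger_gap: 0.0854
grip_force: 0.0
clock: 1.82
tcp_pos: [0.2447, -0.5201, 0.3019]
orientation: [-0.0, 0.202, 0.979, 0.0]
wrist_force: [0.3, 0.4, 0.5]
finger_gap: 0.0853
grip_force: 0.0
clock: 2.23
tcp_pos: [0.3975, -0.3913, 0.3022]
orientation: [-0.0, 0.205, 0.979, 0.0]
wrist_force: [0.2, -1.1, 0.5]
finger_gap: 0.0851
grip_force: 0.0
clock: 2.65
tcp_pos: [0.5494, -0.2632, 0.3022]
orientation: [-0.0, 0.204, 0.979, -0.0]
wrist_force: [-0.1, -1.1, -0.5]
finger_gap: 0.0854
grip_force: 0.0
clock: 2.9
tcp_pos: [0.565, -0.2258, 0.3018]
orientation: [-0.0, 0.202, 0.979, 0.0]
wrist_force: [-0.3, -1.1, -0.1]
finger_gap: 0.0854
grip_force: 0.0
[[253.80892892 105.62481481]
 [253.58644112 109.00059406]]
```

View pics/w1.png

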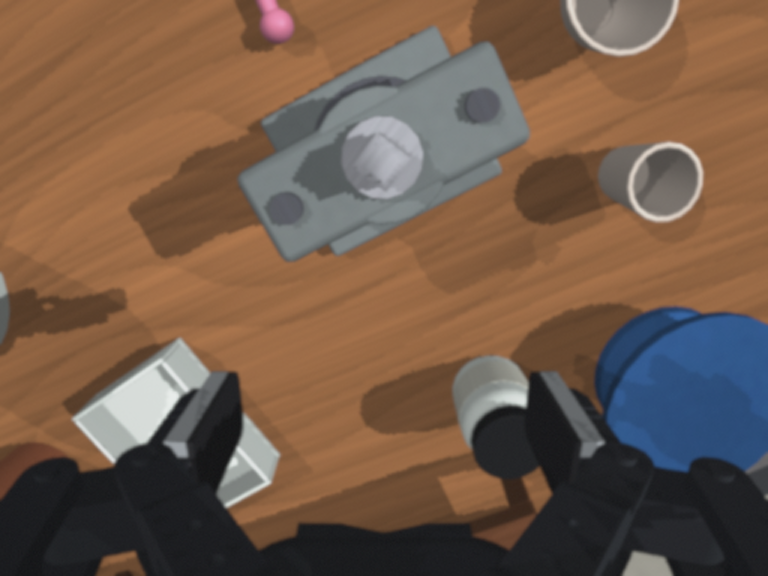

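The wrist view is clear: collar centre at about (383,157) in the 1.5x picture, or (255,105) full-frame, with the square end visible. I'll zoom in for its yaw.

Run:
```python
from h import *
import pickle
c=pickle.load(open("w1.pkl","rb"))
cv2.imwrite("pics/w1z.png",cv2.resize(c["img"][75:135,215:295],(800,600),interpolation=cv2.INTER_CUBIC)[:,:,::-1])
```

```text
(no output)
```

View pics/w1z.png

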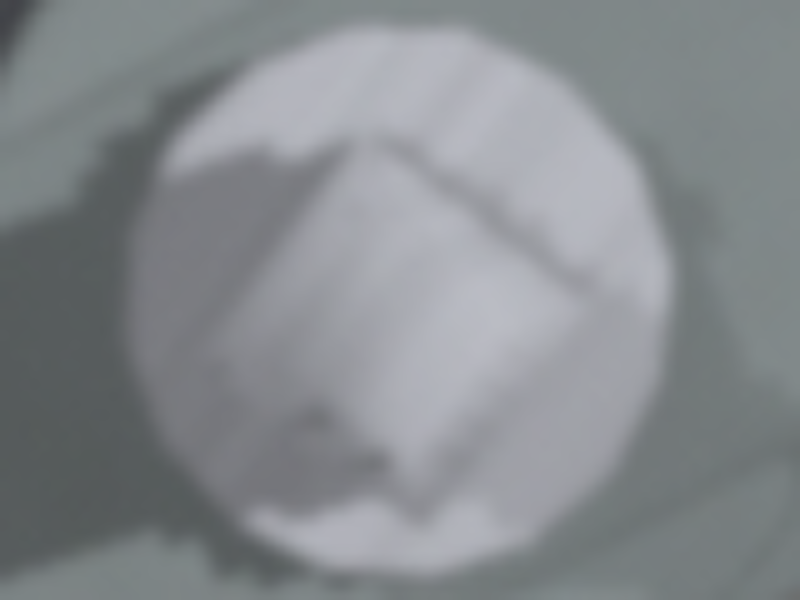

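Run:
```python
from h import *
import pickle
c=pickle.load(open("w1.pkl","rb"))
f=lambda x,y:(215+(x+.5)/10-.5,75+(y+.5)/10-.5)
print("cam",np.array(c["T"])[:3,3],"collar",onz(c,f(401,300),.163))
C=[onz(c,f(*p),.193) for p in((370,140),(595,285),(415,510),(210,350))]
for i in range(4):
    d=C[(i+1)%4]-C[i];print(np.linalg.norm(d),np.degrees(np.arctan2(d[1],d[0]))%90)
print(np.mean(C,0))
```

```text
cam [ 0.49259131 -0.19582532  0.43318964] collar [ 0.50799134 -0.20305006  0.163     ]
0.018763177671752364 34.628264062686966
0.02038116869075188 28.03904826977719
0.018499494501997216 28.77261962719365
0.018465477966759587 28.477353135858365
[ 0.50761316 -0.20309916  0.193     ]
```

```bash
python3 -m jog '[[-1,0.01,0,0.04,0],[-1,0.01,0,0.035,0],[-1,0,0,0,0],[-1,0,0,0,0]]'
python3 - <<'E'
from h import *
import pickle
c=env.read_camera("wrist");pickle.dump(c,open("w2.pkl","wb"))
u,v=proj(c,[[.508,-.203,.18]])[0].astype(int);print(u,v,env.get_state()["tcp_pos"])
u0,v0=u-40,max(v-30,0);print(u0,v0)
cv2.imwrite("pics/w2z.png",cv2.resize(c["img"][v0:v0+60,u0:u0+80],(800,600),interpolation=cv2.INTER_CUBIC)[:,:,::-1])
E
```

```text
clock: 3.28
tcp_pos: [0.5429, -0.2202, 0.2253]
orientation: [-0.003, 0.204, 0.979, 0.001]
wrist_force: [0.5, -0.1, 0.9]
finger_gap: 0.0856
grip_force: 0.0
260 158 [ 0.54582877 -0.22162754  0.22862631]
220 128
```

View pics/w2z.png

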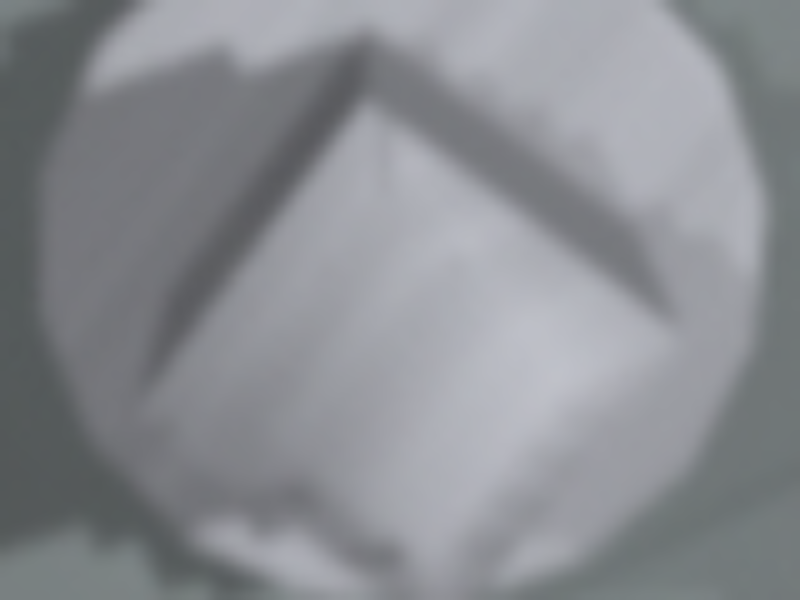

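Now the square's upper corners are sharp: apex (370,100), right (680,325) and left (140,395) in the 10x crop.

Run:
```python
from h import *
import pickle
c=pickle.load(open("w2.pkl","rb"))
f=lambda x,y:(220+(x+.5)/10-.5,128+(y+.5)/10-.5)
C=[onz(c,f(*p),.193) for p in((370,100),(680,325),(140,395))]
for i in(1,2):
    d=C[i]-C[0];print(np.linalg.norm(d),np.degrees(np.arctan2(d[1],d[0]))%90)
print("centre",(C[1]+C[2])/2)
s=env.get_state();p=s["tcp_pos"];q=s["orientation"]
yaw=2*np.arctan2(q[2],q[1]);x=np.array([np.cos(yaw),np.sin(yaw)]);y=np.array([np.sin(yaw),-np.cos(yaw)])
d=np.array([.5605,.2325])-.03*x-p[:2];print(np.degrees(yaw),"to handle view",d@x,d@y)
```

```text
0.019432305878224344 30.408321095414408
0.01908472174697578 28.590272349755914
centre [ 0.50781153 -0.20322875  0.193     ]
156.44962424435937 to handle view 0.13799978033403149 0.4221648304257577
```

```bash
python3 -m jog '[[-1,0,0,-0.04,0],[-1,0,0.02,0,0],[-1,0.0138,0.04,0,0],[-1,0.0138,0.04,0,0],[-1,0.0138,0.04,0,0]]'
python3 -m jog '[[-1,0.0138,0.04,0,0],[-1,0.0138,0.04,0,0],[-1,0.0138,0.04,0,0],[-1,0.0138,0.04,0,0],[-1,0.0138,0.04,0,0]]'
python3 -m jog '[[-1,0.0138,0.04,0.03,0],[-1,0.0138,0.04,0.04,0],[-1,0,0,0,0],[-1,0,0,0,0]]'
python3 - <<'E'
from h import *
import pickle
c=env.read_camera("wrist");pickle.dump(c,open("w3.pkl","wb"));print(env.get_state()["tcp_pos"])
print(proj(c,[[.5605,.2325,.046]]))
cv2.imwrite("pics/w3.png",cv2.resize(c["img"],(768,576),interpolation=cv2.INTER_CUBIC)[:,:,::-1])
E
```

```text
clock: 3.75
tcp_pos: [0.567, -0.078, 0.2726]
orientation: [0.005, 0.205, 0.979, -0.0]
wrist_force: [1.9, 0.3, -0.6]
finger_gap: 0.0857
grip_force: 0.0
clock: 4.17
tcp_pos: [0.5829, 0.1322, 0.2727]
orientation: [0.005, 0.204, 0.979, 0.001]
wrist_force: [0.4, -0.3, -0.8]
finger_gap: 0.0859
grip_force: 0.0
clock: 4.5
tcp_pos: [0.5864, 0.1963, 0.2167]
orientation: [0.002, 0.202, 0.979, 0.001]
wrist_force: [-0.5, -0.3, 0.3]
finger_gap: 0.0857
grip_force: 0.0
[0.58680398 0.19514439 0.21769104]
[[281.55577263 127.57985446]]
```

View pics/w3.png

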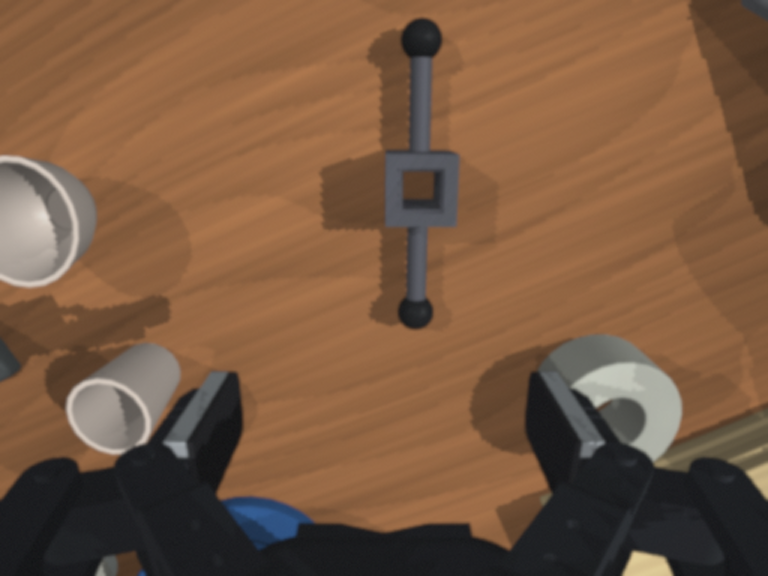

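The wrist view shows the hub top centred at (422,189) and the balls at (422,39) and (415.5,312) in the 1.5x picture. The space where the fingers come down is free.

Run:
```python
from h import *
import pickle
c=pickle.load(open("w3.pkl","rb"))
f=lambda x,y:((x+.5)/1.5-.5,(y+.5)/1.5-.5)
h=onz(c,f(422,189),.046);a=onz(c,f(422,39),.016);b=onz(c,f(415.5,312),.016)
d=a-b;print(h,(a+b)/2,np.linalg.norm(d),np.degrees(np.arctan2(d[1],d[0])))
s=env.get_state();p=s["tcp_pos"];q=s["orientation"]
yaw=2*np.arctan2(q[2],q[1]);x=np.array([np.cos(yaw),np.sin(yaw)]);y=np.array([np.sin(yaw),-np.cos(yaw)])
e=h[:2]-p[:2];print(np.degrees(yaw),e@x,e@y,p[2])
```

```text
[0.55889506 0.23276912 0.046     ] [0.56002708 0.23248687 0.016     ] 0.1806718635704687 156.43285723354916
156.6196776004036 0.040548066330931415 0.023460224147183704 0.21769103646709917
```

```bash
python3 -m jog '[[-1,0.02,0.0115,0,0],[-1,0.02,0.012,0,0],[-1,0,0,0.03,0],[-1,0,0,0.03,0],[-1,0,0,0.03,0]]'
python3 -m jog '[[-1,0,0,0.03,0],[-1,0,0,0.03,0],[-1,0,0,0.025,0],[-1,0,0,0.016,0],[-1,0,0,0,0]]'
python3 -m jog '[[0,0,0,0,0],[0.3,0,0,0,0],[0.6,0,0,0,0],[1,0,0,0,0],[1,0,0,0,0]]' 60
python3 -m jog '[[1,0,0,0,0],[1,0,0,0,0],[1,0,0,0,0],[1,0,0,0,0],[1,0,0,0,0]]' 60
```

```text
clock: 4.97
tcp_pos: [0.5608, 0.2316, 0.1284]
orientation: [0.004, 0.204, 0.979, 0.002]
wrist_force: [0.9, 0.3, -0.4]
finger_gap: 0.0853
grip_force: 0.0
clock: 5.38
tcp_pos: [0.5579, 0.2302, 0.0229]
orientation: [-0.0, 0.204, 0.979, -0.0]
wrist_force: [-1.1, 0.0, -0.9]
finger_gap: 0.0855
grip_force: 0.0
clock: 5.8
tcp_pos: [0.5592, 0.2325, 0.0264]
orientation: [0.003, 0.203, 0.979, 0.001]
wrist_force: [-0.6, -1.4, 7.6]
finger_gap: 0.0433
grip_force: 63.0
clock: 6.22
tcp_pos: [0.5592, 0.2325, 0.0264]
orientation: [0.003, 0.203, 0.979, 0.001]
wrist_force: [0.8, -0.8, 6.0]
finger_gap: 0.0427
grip_force: 62.9
```

```bash
python3 -m jog '[[1,0,0,-0.02,0],[1,0,0,-0.04,0],[1,0,0,-0.04,0],[1,0,0,-0.04,0],[1,0,0,-0.04,0]]'
python3 -m jog '[[1,0,0,-0.04,6],[1,0,0,-0.03,6],[1,0,0,0,6],[1,0,0,0,6],[1,0,0,0,6]]'
python3 -m jog '[[1,0,0,0,7],[1,0,0,0,0],[1,0,0,0,0]]'
python3 - <<'E'
from h import *
s=env.get_state();p=s["tcp_pos"];q=s["orientation"]
yaw=2*np.arctan2(q[2],q[1]);x=np.array([np.cos(yaw),np.sin(yaw)]);y=np.array([np.sin(yaw),-np.cos(yaw)])
e=np.array([.5079,-.2032])-p[:2];print(np.degrees(yaw),e@x,e@y,p)
E
```

```text
clock: 6.63
tcp_pos: [0.5556, 0.2319, 0.2051]
orientation: [-0.001, 0.203, 0.979, -0.0]
wrist_force: [0.6, 1.3, -5.6]
finger_gap: 0.0431
grip_force: 62.9
clock: 7.05
tcp_pos: [0.5564, 0.2321, 0.2744]
orientation: [0.0, 0.452, 0.892, 0.0]
wrist_force: [1.1, -0.3, -6.2]
finger_gap: 0.0429
grip_force: 63.2
clock: 7.3
tcp_pos: [0.5561, 0.232, 0.2733]
orientation: [-0.0, 0.502, 0.865, -0.0]
wrist_force: [-1.3, 0.5, -5.7]
finger_gap: 0.0432
grip_force: 63.1
119.79897911433945 -0.35371929660741575 -0.258141756521961 [0.55612497 0.23203426 0.27325921]
```

```bash
python3 -m jog '[[1,-0.0253,-0.0184,0,0],[1,-0.0253,-0.0184,0,0],[1,-0.0253,-0.0184,0,0],[1,-0.0253,-0.0184,0,0],[1,-0.0253,-0.0184,0,0]]'
python3 -m jog '[[1,-0.0253,-0.0184,0,0],[1,-0.0253,-0.0184,0,0],[1,-0.0253,-0.0184,0,0],[1,-0.0253,-0.0184,0,0],[1,-0.0253,-0.0184,0,0]]'
python3 -m jog '[[1,-0.0253,-0.0184,0,0],[1,-0.0253,-0.0184,0,0],[1,-0.0253,-0.0184,0,0],[1,-0.0253,-0.0184,0,0],[1,0,0,0,0]]'
python3 -m jog '[[1,0,0,0.02,0],[1,0,0,0,0],[1,0,0,0,0],[1,0,0,0,0]]'
python3 - <<'E'
from h import *
s=env.get_state();p=s["tcp_pos"];q=s["orientation"]
yaw=2*np.arctan2(q[2],q[1]);x=np.array([np.cos(yaw),np.sin(yaw)]);y=np.array([np.sin(yaw),-np.cos(yaw)])
e=np.array([.5079,-.2032])-p[:2];print(np.degrees(yaw),e@x,e@y,p)
R=cv2.Rodrigues(np.zeros(3))[0]
T=[]
for n,b in(("scene",(90,115)),("side",(245,165))):
    c=env.read_camera(n);x0,y0=b
    print(n,proj(c,[[*p[:2],p[2]-.0264],[.5079,-.2032,.193]])-[x0,y0])
    T.append(cv2.resize(c["img"][y0:y0+100,x0:x0+66],(396,600),interpolation=cv2.INTER_CUBIC))
cv2.imwrite("pics/a1.png",np.hstack(T)[:,:,::-1])
E
```

```text
clock: 7.72
tcp_pos: [0.5384, 0.0755, 0.2734]
orientation: [-0.0, 0.501, 0.865, -0.0]
wrist_force: [0.7, -0.4, -6.3]
finger_gap: 0.043
grip_force: 63.4
clock: 8.13
tcp_pos: [0.5209, -0.0801, 0.2736]
orientation: [-0.0, 0.501, 0.865, -0.0]
wrist_force: [-0.2, 1.2, -5.5]
finger_gap: 0.0432
grip_force: 63.4
clock: 8.55
tcp_pos: [0.507, -0.2085, 0.2732]
orientation: [0.001, 0.504, 0.864, -0.002]
wrist_force: [1.1, 0.4, -5.8]
finger_gap: 0.0432
grip_force: 63.6
clock: 8.88
tcp_pos: [0.5075, -0.2026, 0.2539]
orientation: [-0.0, 0.502, 0.865, -0.0]
wrist_force: [0.5, 0.3, -4.8]
finger_gap: 0.0429
grip_force: 63.4
119.70123771800144 -0.000732180691929169 9.508788220618153e-05 [ 0.50745463 -0.20261113  0.25389853]
scene [[40.06501069 32.78500374]
 [43.65626442 43.31798823]]
side [[47.98117773 36.25357652]
 [47.53931035 52.32663292]]
```

View pics/a1.png

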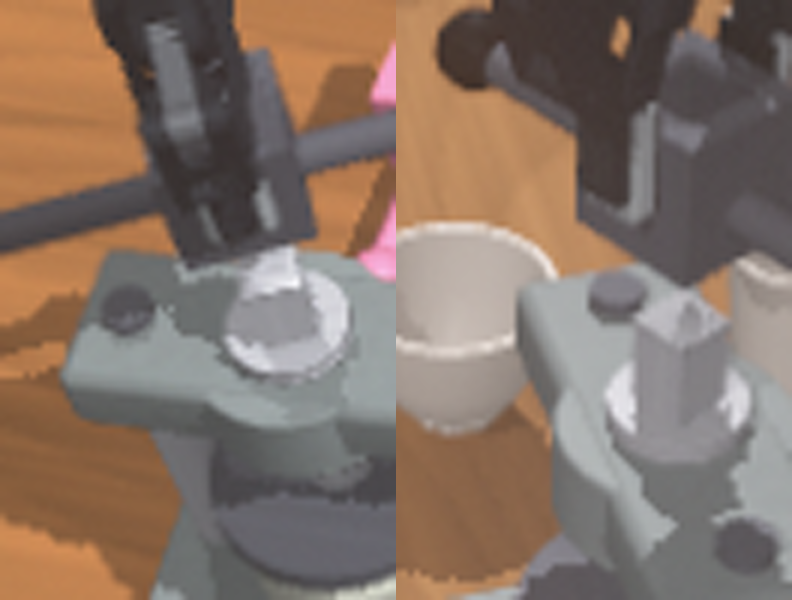

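In the scene and side crops the hub hangs directly over the square end. In the side view both front corners line up near x=685. I'll start the guarded descent.

```bash
python3 -m jog '[[1,-0.0007,0,0.012,0],[1,0,0,0.012,0],[1,0,0,0.003,0],[1,0,0,0.003,0],[1,0,0,0,0]]'
python3 -m jog '[[1,0,0,0.002,0],[1,0,0,0.002,0],[1,0,0,0.001,0],[1,0,0,0,0]]'
```

```text
clock: 9.4
tcp_pos: [0.508, -0.2034, 0.2237]
orientation: [-0.0, 0.503, 0.864, -0.0]
wrist_force: [0.4, -0.2, -5.6]
finger_gap: 0.0429
grip_force: 63.6
clock: 9.73
tcp_pos: [0.508, -0.2038, 0.2186]
orientation: [0.0, 0.503, 0.864, 0.0]
wrist_force: [0.8, -0.6, -5.4]
finger_gap: 0.0433
grip_force: 63.6
```

```bash
python3 -m jog '[[1,0,0,0.003,0],[1,0,0,0.003,0],[1,0,0,0.003,0],[1,0,0,0,0]]'
python3 -m jog '[[1,0,0,0.004,0],[1,0,0,0.004,0],[1,0,0,0.004,0],[1,0,0,0,0]]'
```

```text
clock: 10.07
tcp_pos: [0.5079, -0.2036, 0.2088]
orientation: [-0.0, 0.503, 0.864, 0.0]
wrist_force: [0.6, 0.1, -5.6]
finger_gap: 0.0433
grip_force: 63.6
clock: 10.4
tcp_pos: [0.5078, -0.2034, 0.1965]
orientation: [-0.0, 0.503, 0.864, 0.0]
wrist_force: [1.5, 1.3, -6.6]
finger_gap: 0.0428
grip_force: 63.6
```

```bash
python3 -m jog '[[1,0,0,0.003,0],[1,0,0,0.002,0],[1,0,0,0.001,0],[1,0,0,0,0]]'
python3 -m jog '[[1,0,0,0.0015,0],[1,0,0,0.001,0],[1,0,0,0,0],[1,0,0,0,0]]'
```

```text
clock: 10.73
tcp_pos: [0.508, -0.2036, 0.1913]
orientation: [-0.0, 0.503, 0.864, 0.0]
wrist_force: [1.1, 1.0, -5.8]
finger_gap: 0.0429
grip_force: 63.6
clock: 11.07
tcp_pos: [0.5081, -0.2038, 0.1895]
orientation: [0.0, 0.503, 0.864, -0.0]
wrist_force: [-0.1, 1.1, -2.4]
finger_gap: 0.0434
grip_force: 64.1
```

Contact is just starting at the expected height, so I'll press lightly, then release and withdraw straight up.

```bash
python3 -m jog '[[1,0,0,0.001,0],[1,0,0,0.001,0],[1,0,0,0,0],[1,0,0,0,0]]'
python3 -m jog '[[0.2,0,0,0,0],[0,0,0,0,0],[-0.3,0,0,0,0],[-0.6,0,0,0,0],[-0.6,0,0,0,0]]'
python3 -m jog '[[-1,0,0,0,0],[-1,0,0,0,0],[-1,0,0,-0.01,0],[-1,0,0,-0.02,0],[-1,0,0,-0.03,0]]'
python3 -m jog '[[-1,0,0,-0.04,0],[-1,0,0,-0.04,0],[-1,-0.03,0,-0.03,0],[-1,-0.03,0,0,0],[-1,0,0,0,0]]'
python3 - <<'E'
from h import *
T=[]
for n in("scene","side","wrist"):
    c=env.read_camera(n);p=[.5079,-.2032,.19]
    x0,y0=np.maximum(proj(c,[p])[0].astype(int)-[50,60],0)
    T.append(cv2.resize(c["img"][y0:y0+120,x0:x0+100],(266,320),interpolation=cv2.INTER_CUBIC) if n!="wrist" else cv2.resize(c["img"],(266,320)))
    if n=="scene": full=cv2.resize(c["img"],(373,280))
    if n=="side": full=np.hstack([full,cv2.resize(c["img"],(373,280))])
full=np.pad(full,((0,0),(0,798-746),(0,0)))
cv2.imwrite("pics/f1.png",np.vstack([np.hstack(T),full])[:,:,::-1])
E
```

```text
clock: 11.4
tcp_pos: [0.5081, -0.2038, 0.1894]
orientation: [0.001, 0.503, 0.864, -0.0]
wrist_force: [-3.4, 2.7, 9.4]
finger_gap: 0.0434
grip_force: 65.5
clock: 11.82
tcp_pos: [0.5082, -0.2041, 0.1873]
orientation: [0.0, 0.503, 0.864, -0.0]
wrist_force: [-1.1, -0.8, -0.6]
finger_gap: 0.0684
grip_force: 0.0
clock: 12.23
tcp_pos: [0.5065, -0.203, 0.2458]
orientation: [-0.003, 0.503, 0.864, -0.0]
wrist_force: [-0.0, -0.8, -0.1]
finger_gap: 0.0854
grip_force: 0.0
clock: 12.65
tcp_pos: [0.5399, -0.2597, 0.3582]
orientation: [0.003, 0.504, 0.864, -0.001]
wrist_force: [-0.9, 1.0, -2.6]
finger_gap: 0.0854
grip_force: 0.0
```

View pics/f1.png

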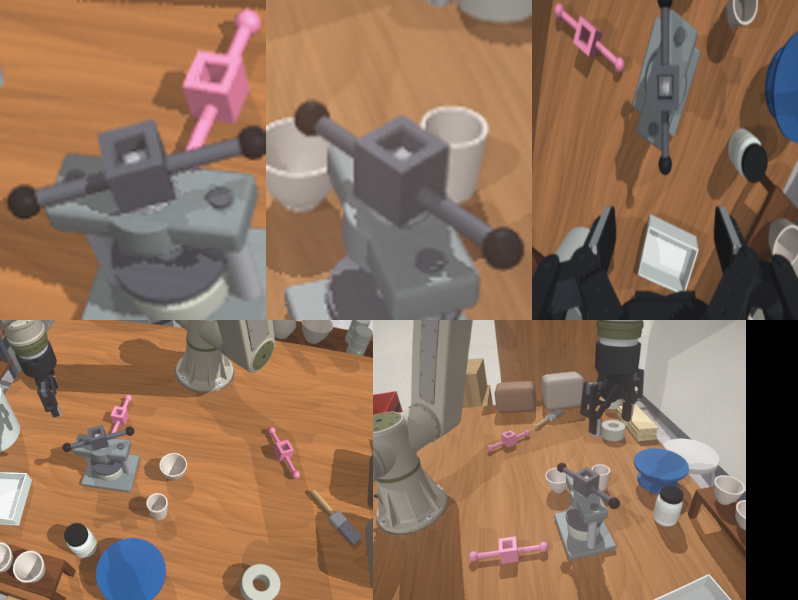

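The handle sits level on the collar, with the screw end visible inside the bore. The bowl and cup are standing where they were, and the gripper is clear.

```bash
python3 -m jog '[[-1,0,0,0,0],[-1,0,0,0,0],[-1,0,0,0,0]]' && python3 -c "
from workcell import env
print(env.hand_in())"
```

```text
clock: 13.05
tcp_pos: [0.5369, -0.2546, 0.3567]
orientation: [-0.0, 0.503, 0.864, 0.0]
wrist_force: [0.7, -0.2, -0.3]
finger_gap: 0.0853
grip_force: 0.0
the job is handed in; nothing more can be done
None
```

The dark steel T-handle is on the press screw, down level on the collar and released; the bowl and cup were left alone, and I handed the job in at about 13 s (the hand-in gave no verdict).

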